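# Load the platform shaker and set its dials

## Task

Get the platform shaker ready: stand the glass flask that was left on its platform upright on the bench, lay every staining box from the bench paper flat in one of the five places lined out on the platform's mat (three side by side with the boxes' long sides front to back next to the console, two end to end across the back; with fewer boxes some stay empty), and click the two dials round to 40 minutes on the timer (right, five minutes a click, so the eighth click clockwise from its long zero tick) and 80 rpm on the speed dial (middle, 20 rpm a click, so the fourth). When all that is done, press the start key right down and let it go. Leave the jar, the computer mouse and the steel drinking flask where they are.

Things in the scene. Friction and masses are not known exactly. Their poses are not given: they have to be found in the camera images.
- shaker: cream platform shaker, fixed, 300 (x) x 250 (y) mm. Origin centre of underside, z up; its x axis points from the control console (the front, at -x, 88 mm deep, top 115 mm up) to the back. Behind the console, 20 mm from it, lies an aluminium platform with a black rubber mat on its floor 100 mm up and a rim 4 mm thick whose top is 112 mm up; inside the rim it measures 176 (x) x 212 (y) mm. Grey lines on the mat bound the five places
- platform (a point): centre of the platform's floor, 50 mm along x from the shaker's origin, 100 mm up; axes as the shaker's
- place1 (a point): centre of a place for one box, on the platform's floor; the box stands with its long side from front to back (shaker x); front row, right (shaker -y)
- place2 (a point): centre of a place for one box, on the platform's floor; the box stands with its long side from front to back (shaker x); front row, middle
- place3 (a point): centre of a place for one box, on the platform's floor; the box stands with its long side from front to back (shaker x); front row, left (shaker +y)
- place4 (a point): centre of a place for one box, on the platform's floor; the box stands with its long side across (shaker y); back row, right
- place5 (a point): centre of a place for one box, on the platform's floor; the box stands with its long side across (shaker y); back row, left
- timer (a joint): angle of the timer dial, rad: 0 with the pointer at its long zero tick (which points to the platform, shaker +x), growing clockwise seen from above. It clicks into stops every pi/6 = 0.5236 rad (12 to a turn, a short tick at each; five minutes each), from 0 to 11 with end stops just beyond; let go between two stops it jumps to the nearer one. 40 minutes = stop 8 = 4.189 rad. Turning over a stop takes about 0.03 N m
- timer_grip (a point): on the timer dial's upright axis, 15 mm above the console's top, half way up the round black knob (38 mm across, its top 28 mm above the console, with a white pointer line on top and a 5 mm high skirt 44 mm across at its foot); the dial at the console's right (shaker -y) end
- speed (a joint): angle of the speed dial, rad: 0 with the pointer at its long zero tick (which points to the platform, shaker +x), growing clockwise seen from above. It clicks into stops every pi/6 = 0.5236 rad (12 to a turn, a short tick at each; 20 rpm each), from 0 to 11 with end stops just beyond; let go between two stops it jumps to the nearer one. 80 rpm = stop 4 = 2.094 rad. Turning over a stop takes about 0.03 N m
- speed_grip (a point): on the speed dial's upright axis, 15 mm above the console's top, half way up the round black knob (38 mm across, its top 28 mm above the console, with a white pointer line on top and a 5 mm high skirt 44 mm across at its foot); the dial in the middle of the console, 86 mm from the timer dial and 84 mm from the start key
- start (a joint): start key travel, m: 0 released, 0.005 right down; springs back; about 4 N right down
- start_top (a point): centre of the top of the round grey start key (22 mm across) in its black collar (38 mm across, 12 mm tall) at the console's left (shaker +y) end; when released its top stands 21 mm above the console
- pad: white bench paper, fixed, 260 (x) x 380 (y) mm, of no thickness to speak of; origin its centre. The boxes start on it
- box1: lidded staining box, all five alike: body 84 x 54 mm, flat grey lid 90 (x) x 60 (y) mm with its top 30 mm up, and on the lid a grip bar 42 mm long (along x) x 14 mm wide, standing from 30 to 52 mm; 100 to 200 g. Origin centre of underside, z up. Absent in some starts (then None)
- box2: lidded staining box, all five alike: body 84 x 54 mm, flat grey lid 90 (x) x 60 (y) mm with its top 30 mm up, and on the lid a grip bar 42 mm long (along x) x 14 mm wide, standing from 30 to 52 mm; 100 to 200 g. Origin centre of underside, z up. Absent in some starts (then None)
- box3: lidded staining box, all five alike: body 84 x 54 mm, flat grey lid 90 (x) x 60 (y) mm with its top 30 mm up, and on the lid a grip bar 42 mm long (along x) x 14 mm wide, standing from 30 to 52 mm; 100 to 200 g. Origin centre of underside, z up. Absent in some starts (then None)
- box4: lidded staining box, all five alike: body 84 x 54 mm, flat grey lid 90 (x) x 60 (y) mm with its top 30 mm up, and on the lid a grip bar 42 mm long (along x) x 14 mm wide, standing from 30 to 52 mm; 100 to 200 g. Origin centre of underside, z up. Absent in some starts (then None)
- box5: lidded staining box, all five alike: body 84 x 54 mm, flat grey lid 90 (x) x 60 (y) mm with its top 30 mm up, and on the lid a grip bar 42 mm long (along x) x 14 mm wide, standing from 30 to 52 mm; 100 to 200 g. Origin centre of underside, z up. Absent in some starts (then None)
- flask: small conical glass flask, 90 mm tall, base 54 mm across, cone up to 52 mm, then a straight neck 23 mm across from 58 to 84 mm, with a bead 24 mm across on top; 60 g. Origin centre of its base, z up. It starts on the shaker's platform
- reagent: bystander: amber jar, 54 mm across, 100 mm tall; origin centre of base
- mouse: bystander: black computer mouse, 105 x 60 x 34 mm; origin centre of underside
- thermos: bystander: steel drinking flask, 68 mm across, 200 mm tall; origin centre of base
Mind the look-alikes: they are no part of the job. Leave any purple or yellow look-alike of the box5 alone. Leave any red look-alike of the flask alone.

How it is judged:
By the outcome, as a careful person would: the job done as asked, in the order asked, and still so for the second after the job is handed in, with the robot touching nothing.
Of box1, box2, box3, box4, box5 only 3 to 5 are there at a start; the rules pass over those that are not, and their reading is None.
At some moment in a run one of box1, box2, box3, box4, box5 may be knocked a few centimetres aside while the robot is not near it.
It also fails if it takes over 210 s, if anything falls off the work surface, if the arm or the gripper's body presses on something with over 40 N, if the wrist force passes 120 N, or if a joint passes its speed limit or range.

## Robot

A 7-joint arm with a two-finger parallel gripper is mounted at the origin on the work surface. World frame = base frame: x ahead of the robot, y to its left, z up, the work surface at z = 0. Lengths are in m, angles in rad, forces in N, time in s.
With the tool pointing down it reaches from about 0.35 to 0.9 m from the base axis. Payload 8.1 kg.
Tool frame: the origin (TCP) lies between the finger pads; the fingertips stand ahead of it and the grasp point (between the pads) is the TCP (arm.nose_length is the z of the fingertips in the tool frame, in m); z points along the fingers, y is the line along which they close (so a half turn about z gives the same grasp; the last joint's range is limited). The gripper opens to 92 mm and grips with 3 to 60 N. Pads are 19 mm wide; open, the fingers measure 130 mm over their backs; the gripper's body (75 mm by 190 mm) begins 47 mm behind the grasp point.
Start: joints at [1.177, 0.434, 0.025, 1.573, -0.012, 1.134, -0.075], TCP at [0.179, -0.599, 0.246] pointing down, gripper open.
Joint ranges: [-2.62, 2.62], [-0.44, 2.09], [-1.27, 1.32], [0.08, 2.57], [-1.32, 4.46], [0.12, 2], [-2.74, 2.74]. Speed limits (rad/s): [2.22, 2.22, 3.01, 3.01, 3.14, 3.14, 3.14].

## Interface

Orientations are given as a rotation vector (axis times angle).
In Python, from cell import sensors, optics, arm gives the robot as it stands.
- The arm moves only by the tool arm_command, never from a script. Its argument "deltas" is one flat list of numbers, 7 for each row, row after row: the turn, a rotation vector about the world's x, y, z as a fraction of full scale, then the shift along the world's x, y, z as a fraction of full scale, then the finger opening in mm, from 0 to 91.8. In form: [wx, wy, wz, dx, dy, dz, fingers, wx, wy, wz, dx, dy, dz, fingers, ...]. A call has 1 to 20 rows; each row is the pose to reach, as a shift and turn from the pose commanded when the call began; what a row does not reach only later rows make up. Full scale, the value 1, is 1 m for a shift and 90 degrees for a turn. A row lasts 1/10 s, in which the tool goes at most 50 mm and 8.59 degrees, less where a joint would pass 70% of its speed; a pose out of reach is approached as far as the arm can. A call with a number of a shift or a turn outside -1 to 1 is refused whole. A call with a gripper value outside its range is refused whole. The fingers move at their own pace and stop on an object; "force" is the grip in N (left out, the last holds). Time passes only in rows, so rows that repeat a pose let the fingers close. It gives the time, the measured TCP pose, the force, the opening and the grip force at its end, in the units of the state.
- sensors.observe(): the state, without advancing time (a new reading comes with each control period).
- optics.get_image(name): name is "side" or "top" or "wrist"; returns the picture (384x512x3 uint8, blue, green, red); there is no depth.
- optics.calibration(name): a dict with "camera_matrix" (3x3 intrinsics, pixels), "rvec" (rotation vector, rad) and "tvec" (3), from world to camera coordinates, as OpenCV has them. Camera axes: x right, y down, z forward; pixel columns grow to the right and rows downward; lengths in m; the calibration is good to about 2 mm. A picture is of the moment at which its call begins: read the wrist's pose just before it. calibration takes no time and is no camera call; for the wrist camera it gives the pose at the moment of the call.
- arm.sign_off(): hands the job in; it is judged then, once.
The state is a dict: "clock": time; "joints": joint angles; "dq": joint speeds; "joint_efforts": joint torques, N m; "position": TCP position; "ee_rot": TCP orientation; "force": force on the tool from outside, world axes, zero at the start; "ft_torque": the same for the moment, N m; "width": opening from 0.0 (shut) to 1.0 (fully open); "gripper_force": force on a finger pad.
Only numpy, scipy, OpenCV 4.12 (cv2) and the standard library are available. Lean on these libraries where they do the work, as an engineer would, in place of code of your own. Each camera call takes 0.05 s, during which the arm holds its last target. There are 200 camera calls.

## Working session

There is one attempt and no reset: what is moved stays moved. The work goes in short steps, Python scripts to look and compute and a tool call to move; the robot and the scene stay as the last step left them, time stands still between calls to the robot, and variables do not carry over. Pictures are saved under pics/ and viewed, at most 14 in all, crops included, and the job is handed in when it is done.

Besides the shell and the picture viewer there is one more tool, called after "Emit:" as a command line: name --argument value ..., lists and objects as JSON in quotes. arm_command: Moves the arm, as the interface text tells. Its arguments: {"type":"object","properties":{"deltas":{"type":"array","items":{"type":"number"}},"force":{"type":"number"}},"required":["deltas"]}

```bash
mkdir -p pics; ls; cat > h.py <<'E'
import cv2, numpy as np
from cell import sensors, optics, arm
def cal(n):
    c=optics.calibration(n); K=np.array(c['camera_matrix'],float); R=cv2.Rodrigues(np.array(c['rvec'],float))[0]; return K,R,np.array(c['tvec'],float).ravel()
def ray(c,uv,z):
    K,R,t=c; o=-R.T@t; d=R.T@np.linalg.inv(K)@np.array([uv[0],uv[1],1.]); return o+d*(z-o[2])/d[2]
def proj(c,p):
    K,R,t=c; q=K@(R@np.array(p,float)+t); return q[:2]/q[2]
E
python3 - <<'E'
from h import *
for n in ('top','side','wrist'):
    c=cal(n); print(n, c[0][0,0], (-c[1].T@c[2]).round(3), c[1][2].round(2)); cv2.imwrite(f'pics/{n}0.png',optics.get_image(n))
a=cv2.imread('pics/top0.png'); cv2.imwrite('pics/t0.png',cv2.resize(a,(800,600),interpolation=cv2.INTER_CUBIC))
a=cv2.imread('pics/side0.png'); cv2.imwrite('pics/s0.png',cv2.resize(a,(800,600),interpolation=cv2.INTER_CUBIC))
s=sensors.observe(); print(s['position'],s['ee_rot'],s['clock'],arm.nose_length)
E
```

```text
pics
top 478.2837132051528 [0.438 0.007 1.999] [ 0.09 -0.01 -1.  ]
side 412.93486743278135 [ 0.492 -1.132  1.098] [ 0.07  0.76 -0.65]
wrist 280.2778301818029 [ 0.25  -0.578  0.383] [-0.26 -0.08 -0.96]
[ 0.17909424 -0.59842354  0.24516655] [-3.10735445e+00 -4.54953704e-01  3.48170517e-04] 0.15 0.019
```

View pics/t0.png

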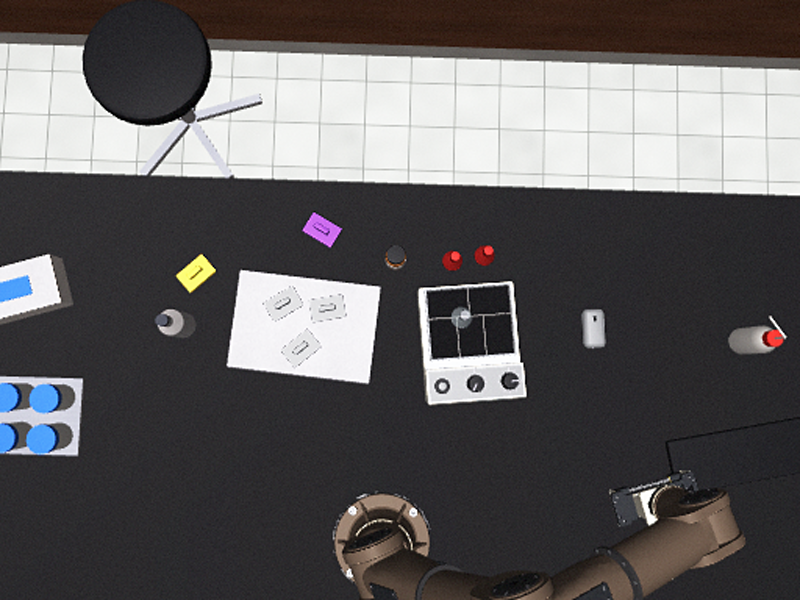

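View pics/s0.png

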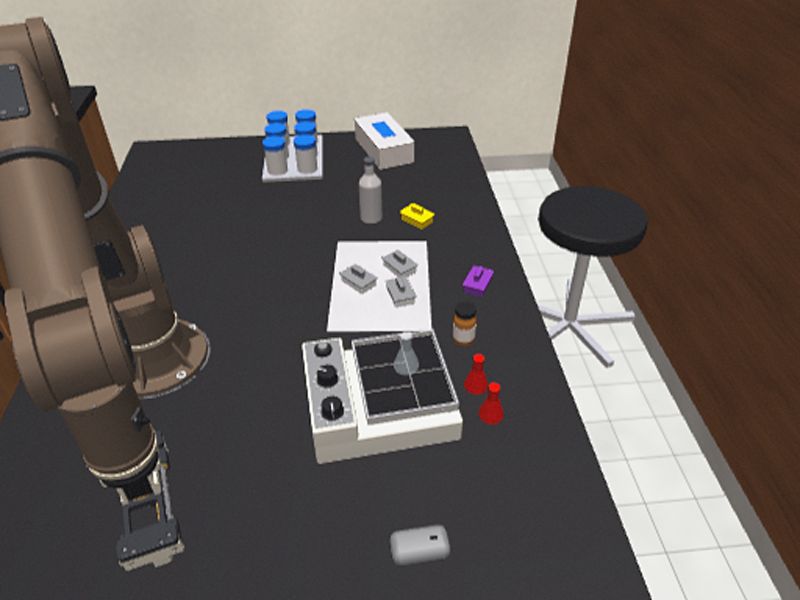

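The top view (scaled 800x600) shows the shaker at about (470,340), with the clear glass flask upright on its platform at (461,318). Three grey boxes lie on the paper at (283,303), (328,308) and (301,348).

Candidates:
- **Boxes:** grey at those three pixels; yellow at (196,272) and purple at (322,229) are look-alikes.
- **Flask:** clear glass at (461,318); the red ones at (453,260) and (485,254) are look-alikes.

The choice is the grey boxes and the clear flask.

```bash
python3 - <<'E'
from h import *
c=cal('top'); s=1.5625
P=lambda u,v,z: ray(c,(u/s,v/s),z).round(3)
for n,u,v,z in [('b1',283,303,.05),('b2',328,308,.05),('b3',301,348,.05),('flaskrim?',465,313,.19),('flaskbase',461,319,.1),('key',442,386,.136),('speed',476,383,.143),('timer',510,381,.143),('consFL',429,403,.115),('consFR',526,396,.115),('consBL',426,367,.115),('matTL',427,291,.112),('matTR',513,284,.112),('mouse',594,328,.02),('red1',453,262,0),('red2',485,257,0),('jar',396,260,0),('padBL',228,367,0),('padTR',380,287,0)]: print(n,P(u,v,z))
a=cv2.imread('pics/top0.png'); cv2.imwrite('pics/t1.png',cv2.resize(a[110:265,135:345],None,fx=3.8,fy=3.8,interpolation=cv2.INTER_CUBIC))
E
```

```text
b1 [0.609 0.274 0.05 ]
b2 [0.599 0.156 0.05 ]
b3 [0.493 0.222 0.05 ]
flaskrim? [ 0.585 -0.187  0.19 ]
flaskbase [ 0.577 -0.187  0.1  ]
key [ 0.407 -0.14   0.136]
speed [ 0.416 -0.223  0.143]
timer [ 0.424 -0.307  0.143]
consFL [ 0.363 -0.11   0.115]
consFR [ 0.387 -0.353  0.115]
consBL [ 0.453 -0.1    0.115]
matTL [ 0.645 -0.098  0.112]
matTR [ 0.669 -0.317  0.112]
mouse [ 0.569 -0.55   0.02 ]
red1 [ 0.738 -0.173  0.   ]
red2 [ 0.754 -0.259  0.   ]
jar [ 0.739 -0.019  0.   ]
padBL [0.438 0.42  0.   ]
padTR [0.664 0.022 0.   ]
```

View pics/t1.png

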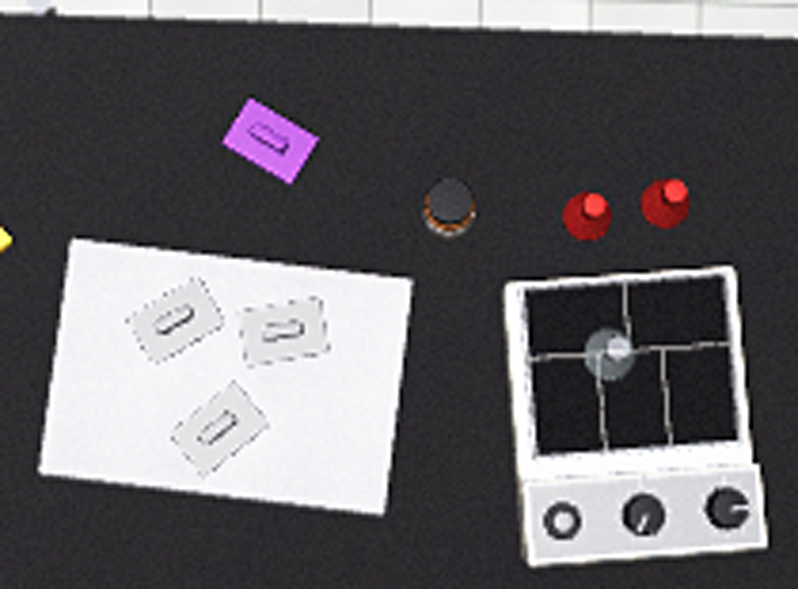

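The crop confirms three grey boxes at (175,320), (283,330) and (218,428), and the clear flask upright at (610,352). The timer pointer points right and the speed pointer points down. Next I move over the shaker for a close look.

Emit:
arm_command --deltas '[0,0,-0.12,0.29,0.38,0.115,70,0,0,-0.12,0.29,0.38,0.115,70,0,0,-0.12,0.29,0.38,0.115,70,0,0,-0.12,0.29,0.38,0.115,70,0,0,-0.12,0.29,0.38,0.115,70,0,0,-0.12,0.29,0.38,0.115,70,0,0,-0.12,0.29,0.38,0.115,70,0,0,-0.12,0.29,0.38,0.115,70,0,0,-0.12,0.29,0.38,0.115,70,0,0,-0.12,0.29,0.38,0.115,70,0,0,-0.12,0.29,0.38,0.115,70,0,0,-0.12,0.29,0.38,0.115,70,0,0,-0.12,0.29,0.38,0.115,70,0,0,-0.12,0.29,0.38,0.115,70]'

```text
clock: 1.55
position: [0.4682, -0.2201, 0.3603]
ee_rot: [3.138, 0.157, -0.002]
force: [-0.4, -0.2, 0.6]
width: 0.765
gripper_force: 0.0
```

```bash
cat >> h.py <<'E'
def snap(f,n='wrist',crop=None):
    import pickle
    c=cal(n); im=optics.get_image(n); cv2.imwrite(f'pics/{f}_raw.png',im); pickle.dump(c,open(f'{f}.pkl','wb'))
    v=im if crop is None else im[crop[1]:crop[3],crop[0]:crop[2]]
    k=min(800/v.shape[1],600/v.shape[0]); cv2.imwrite(f'pics/{f}.png',cv2.resize(v,None,fx=k,fy=k,interpolation=cv2.INTER_CUBIC))
    s=sensors.observe(); print('tcp',s['position'].round(4) if hasattr(s['position'],'round') else s['position'],'rv',np.round(s['ee_rot'],3),'t',s['clock'],'q7',s['joints'][6],'scale',k)
    return c,im
def load(f):
    import pickle
    return pickle.load(open(f'{f}.pkl','rb')),cv2.imread(f'pics/{f}_raw.png')
E
python3 -c "
from h import *
snap('w1')"
```

```text
tcp [ 0.4683 -0.22    0.3604] rv [ 3.138e+00  1.570e-01 -1.000e-03] t 1.6 q7 -1.173101560195344 scale 1.5625
```

View pics/w1.png

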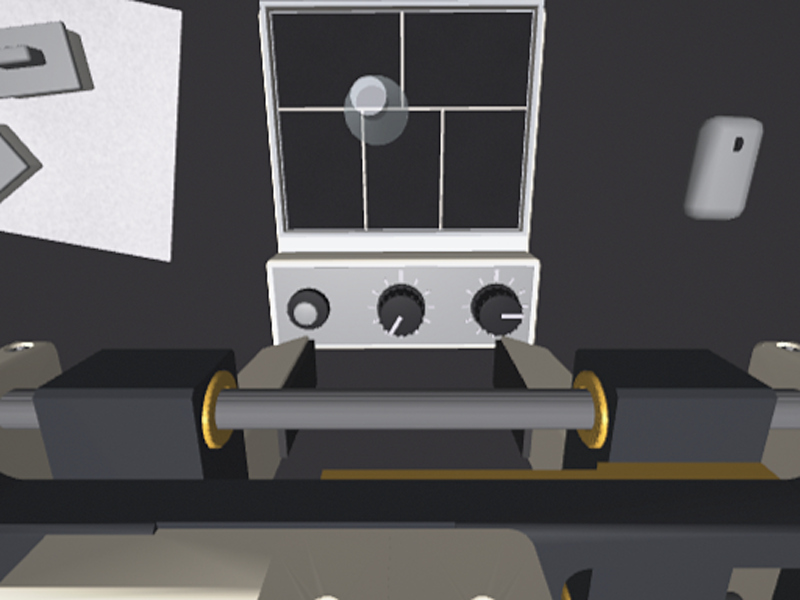

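Wrist view (scaled pixels):
- The flask's mouth is at (369,94).
- The mat lines are clear: across at v≈108, then (403,60), (364,170) and (442,170).
- Dial tops are at (401,308) for speed, pointing to stop 7 (down-left), and (495,305) for timer, pointing to stop 3 (right).
- The start key is at (306,312).

```bash
python3 - <<'E'
from h import *
c,im=load('w1'); s=1.5625
P=lambda u,v,z: ray(c,(u/s,v/s),z)
g={}
for n,u,v,z in [('flask',369,91,.19),('neckLow',371,97,.184),('key',305.5,313,.136),('speed',401,303,.143),('timer',494,303,.143),('mL',281,107.5,.1),('mR',526,107.5,.1),('v45top',403,15,.1),('v45',403,108,.1),('v23',364,110,.1),('v23b',366,229,.1),('v12',443,110,.1),('v12b',441,229,.1),('consFL',274,346,.115),('consFR',535,346,.115),('consBL',267,262,.115),('consBR',541,261,.115),('rimTL',262,6,.112),('rimTR',545,6,.112),('rimBL',279,232,.112),('rimBR',528,232,.112)]:
    g[n]=P(u,v,z); print(n,g[n].round(4))
d=g['v23b']-g['v23']; print('yaw',np.arctan2(-d[1],-d[0])); d=g['key']-g['timer']; print(np.arctan2(-d[0],d[1]),np.linalg.norm(d)); d=g['v12b']-g['v12'];print(np.arctan2(-d[1],-d[0]),np.linalg.norm(d)); d=g['mL']-g['mR'];print(np.arctan2(-d[0],d[1]),np.linalg.norm(d))
print((g['rimTL']+g['rimTR']+g['rimBL']+g['rimBR'])/4)
E
```

```text
flask [ 0.5859 -0.1863  0.19  ]
neckLow [ 0.5833 -0.1874  0.184 ]
key [ 0.41   -0.1403  0.136 ]
speed [ 0.4297 -0.2223  0.143 ]
timer [ 0.4376 -0.3011  0.143 ]
mL [ 0.5784 -0.1053  0.1   ]
mR [ 0.5992 -0.3114  0.1   ]
v45top [ 0.6573 -0.2011  0.1   ]
v45 [ 0.5884 -0.208   0.1   ]
v23 [ 0.5835 -0.1753  0.1   ]
v23b [ 0.4832 -0.1847  0.1   ]
v12 [ 0.5902 -0.2418  0.1   ]
v12b [ 0.49   -0.2526  0.1   ]
consFL [ 0.3664 -0.1077  0.115 ]
consFR [ 0.3911 -0.3532  0.115 ]
consBL [ 0.4471 -0.0999  0.115 ]
consBR [ 0.4726 -0.3436  0.115 ]
rimTL [ 0.649  -0.0922  0.112 ]
rimTR [ 0.671  -0.3102  0.112 ]
rimBL [ 0.4746 -0.1092  0.112 ]
rimBR [ 0.4967 -0.3283  0.112 ]
yaw 0.09326388282706095
0.17040999844184107 0.16328011427355182
0.10681443793201516 0.10074741787535561
0.1004476543526971 0.2071351297619927
[ 0.57282825 -0.20998345  0.112     ]
```

Emit:
arm_command --deltas '[0,0,0,0.116,0.033,-0.05,60,0,0,0,0.116,0.033,-0.05,60,0,0,0,0.116,0.033,-0.05,60,0,0,0,0.116,0.033,-0.05,60,0,0,0,0.116,0.033,-0.1,60,0,0,0,0.116,0.033,-0.14,60,0,0,0,0.116,0.033,-0.17,60,0,0,0,0.116,0.033,-0.188,60,0,0,0,0.116,0.033,-0.188,60,0,0,0,0.116,0.033,-0.188,20,0,0,0,0.116,0.033,-0.188,20,0,0,0,0.116,0.033,-0.188,20,0,0,0,0.116,0.033,-0.188,20,0,0,0,0.116,0.033,-0.188,20,0,0,0,0.116,0.033,-0.188,20]' --force 15

```text
clock: 3.1
position: [0.5853, -0.1857, 0.173]
ee_rot: [3.137, 0.161, 0.001]
force: [-0.5, 0.9, 1.0]
width: 0.248
gripper_force: 15.0
```

```bash
python3 -c "
from h import *
snap('w2')"
```

```text
tcp [ 0.5853 -0.1857  0.173 ] rv [3.137e+00 1.610e-01 1.000e-03] t 3.15 q7 -1.3503117509814078 scale 1.5625
```

View pics/w2.png

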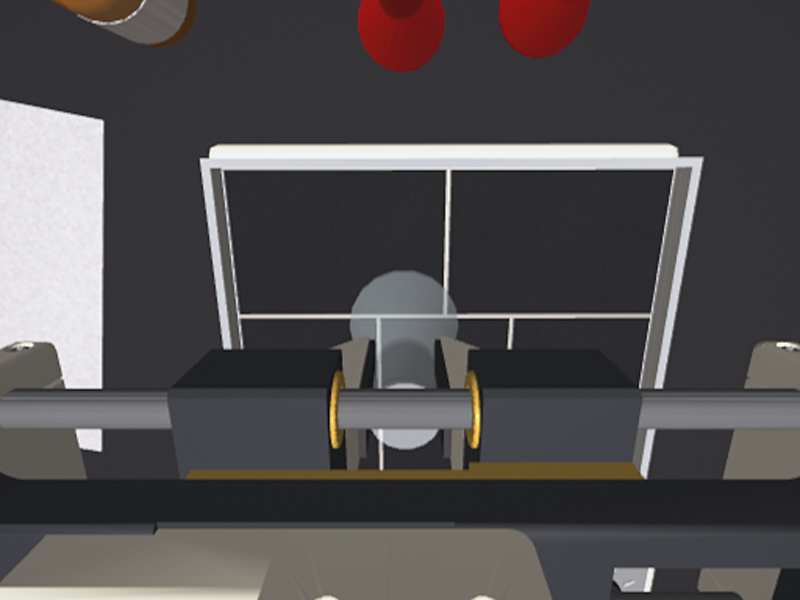

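The flask is held by its neck: opening 22.8 mm, neck centred between the pads at about (404,410). I'll lift it and carry it to clear bench near (0.34,-0.46).

Emit:
arm_command --deltas '[0,0,0,0,0,0.04,20,0,0,0,0,0,0.09,20,0,0,0,-0.03,-0.03,0.1,20,0,0,0,-0.06,-0.07,0.1,20,0,0,0,-0.1,-0.11,0.1,20,0,0,0,-0.13,-0.15,0.1,20,0,0,0,-0.17,-0.19,0.1,20,0,0,0,-0.2,-0.23,0.1,20,0,0,0,-0.23,-0.26,0.1,20,0,0,0,-0.245,-0.275,0.09,20,0,0,0,-0.245,-0.275,0.05,20,0,0,0,-0.245,-0.275,0.01,20,0,0,0,-0.245,-0.275,-0.03,20,0,0,0,-0.245,-0.275,-0.06,20,0,0,0,-0.245,-0.275,-0.085,20,0,0,0,-0.245,-0.275,-0.095,20,0,0,0,-0.245,-0.275,-0.0985,20,0,0,0,-0.245,-0.275,-0.0985,20]'

```text
clock: 4.95
position: [0.3404, -0.4611, 0.0747]
ee_rot: [3.137, 0.161, 0.0]
force: [-0.2, 0.4, 0.1]
width: 0.252
gripper_force: 15.0
```

Emit:
arm_command --deltas '[0,0,0,0,0,-0.001,20,0,0,0,0,0,-0.002,20,0,0,0,0,0,-0.002,20]'

```text
clock: 5.25
position: [0.3404, -0.4611, 0.073]
ee_rot: [3.136, 0.16, 0.001]
force: [-0.1, 0.9, 1.5]
width: 0.252
gripper_force: 15.0
```

Emit:
arm_command --deltas '[0,0,0,0,0,0,45,0,0,0,0,0,0,45,0,0,0,0,0,0,45,0,0,0,0,0,0.04,45,0,0,0,0,0,0.09,45,0,0,0,0,0,0.14,45,0,0,0,0.02,0.03,0.19,45]'

```text
clock: 5.95
position: [0.354, -0.4397, 0.2558]
ee_rot: [3.134, 0.151, -0.0]
force: [1.4, -0.3, 0.9]
width: 0.487
gripper_force: 0.0
```

Emit:
arm_command --deltas '[0,0,0,0.1,0.65,0.1,40,0,0,0,0.1,0.65,0.1,40,0,0,0,0.1,0.65,0.1,40,0,0,0,0.1,0.65,0.1,40,0,0,0,0.1,0.65,0.1,40,0,0,0,0.1,0.65,0.1,40,0,0,0,0.1,0.65,0.1,40,0,0,0,0.1,0.65,0.1,40,0,0,0,0.1,0.65,0.1,40,0,0,0,0.1,0.65,0.1,40,0,0,0,0.1,0.65,0.1,40,0,0,0,0.1,0.65,0.1,40,0,0,0,0.1,0.65,0.1,40,0,0,0,0.1,0.65,0.1,40,0,0,0,0.1,0.65,0.1,40,0,0,0,0.1,0.65,0.1,40]'

```text
clock: 7.55
position: [0.4563, 0.2129, 0.3524]
ee_rot: [3.137, 0.161, -0.001]
force: [0.2, 0.4, -0.6]
width: 0.439
gripper_force: 0.0
```

```bash
python3 -c "
from h import *
snap('w3')"
```

```text
tcp [0.4564 0.2121 0.3524] rv [ 3.136e+00  1.580e-01 -1.000e-03] t 7.6 q7 -2.1436259414432595 scale 1.5625
```

View pics/w3.png

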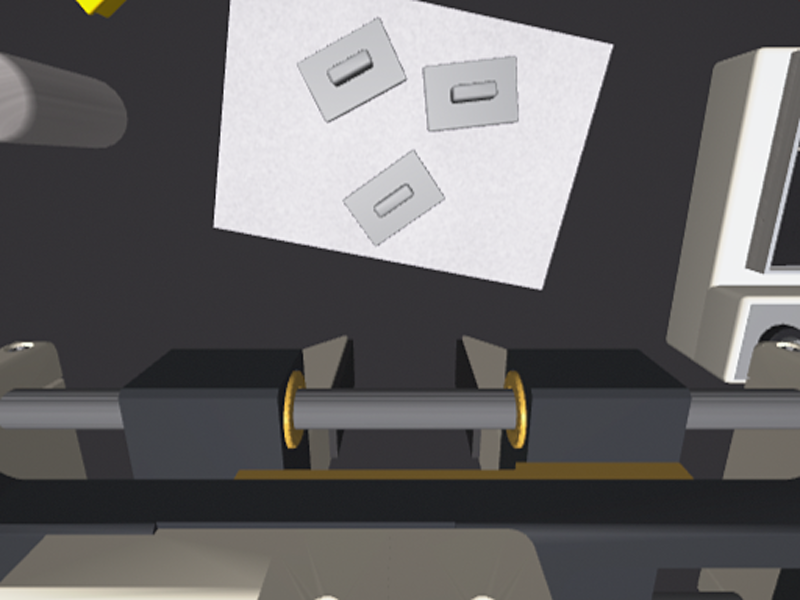

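Three grey boxes lie on the white paper, with lids centred near (352,70), (471,94) and (394,198). I'll measure the lids at z=0.03.

```bash
cat >> h.py <<'E'
def boxes(f,zl=0.03,thr=205,vmax=215):
    c,im=load(f); g=cv2.cvtColor(im,cv2.COLOR_BGR2GRAY); hsv=cv2.cvtColor(im,cv2.COLOR_BGR2HSV)
    m=((g>125)&(g<thr)&(hsv[...,1]<40)).astype(np.uint8)*255; m[vmax:]=0
    m=cv2.morphologyEx(m,cv2.MORPH_CLOSE,np.ones((7,7))); m=cv2.morphologyEx(m,cv2.MORPH_OPEN,np.ones((7,7)))
    for k in cv2.findContours(m,cv2.RETR_EXTERNAL,cv2.CHAIN_APPROX_NONE)[0]:
        if cv2.contourArea(k)<800: continue
        w=np.array([ray(c,p[0],zl)[:2] for p in k],np.float32)
        r=cv2.minAreaRect(w*1000); b=cv2.boxPoints(r); e=[b[1]-b[0],b[2]-b[1]]; e=max(e,key=np.linalg.norm)
        print('px',k.mean((0,1)).round(),'xy',np.round(np.array(r[0])/1000,4),'size',np.round(r[1]),'long axis deg',round(np.degrees(np.arctan2(e[1],e[0]))%180,1))
E
python3 -c "
from h import *
c,im=load('w3'); print(im[45,225],im[60,300],im[20,270],im[126,252])
boxes('w3')"
```

```text
[176 173 173] [195 192 191] [231 226 228] [208 205 205]
px [489. 196.] xy [ 0.4226 -0.1941] size [66. 72.] long axis deg 107.6
px [252. 127.] xy [0.4957 0.2271] size [61. 91.] long axis deg 130.5
px [301.  60.] xy [0.6028 0.1624] size [62. 91.] long axis deg 101.9
px [226.  43.] xy [0.6115 0.2783] size [62. 90.] long axis deg 122.2
```

Emit:
arm_command --deltas '[0,0,0.95,0.146,-0.05,-0.2,40,0,0,0.95,0.146,-0.05,-0.2,40,0,0,0.95,0.146,-0.05,-0.2,40,0,0,0.95,0.146,-0.05,-0.2,40,0,0,0.95,0.146,-0.05,-0.2,40,0,0,0.95,0.146,-0.05,-0.2,40,0,0,0.95,0.146,-0.05,-0.2,40,0,0,0.95,0.146,-0.05,-0.2,40,0,0,0.95,0.146,-0.05,-0.2,40,0,0,0.95,0.146,-0.05,-0.2,40,0,0,0.95,0.146,-0.05,-0.2,40,0,0,0.95,0.146,-0.05,-0.2,40]'

```text
clock: 8.8
position: [0.6025, 0.1619, 0.1527]
ee_rot: [2.202, 2.241, -0.001]
force: [-0.9, 0.1, 0.1]
width: 0.432
gripper_force: 0.0
```

```bash
python3 -c "
from h import *
snap('w4')
import numpy as np
r=cv2.Rodrigues(np.array(sensors.observe()['ee_rot'],float))[0]; print('yaw',np.degrees(np.arctan2(r[1,0],r[0,0])))
boxes('w4',vmax=300)"
```

```text
tcp [0.6025 0.1623 0.1528] rv [ 2.201e+00  2.241e+00 -1.000e-03] t 8.85 q7 -0.7808543917175855 scale 1.5625
yaw 91.04626793626001
px [105. 186.] xy [0.4612 0.1552] size [98. 49.] long axis deg 84.9
px [269. 185.] xy [0.6132 0.1667] size [116.  99.] long axis deg 8.1
px [289.  60.] xy [0.6229 0.2719] size [116.  92.] long axis deg 1.1
px [136.  70.] xy [0.4945 0.245 ] size [105. 142.] long axis deg 91.1
```

View pics/w4.png

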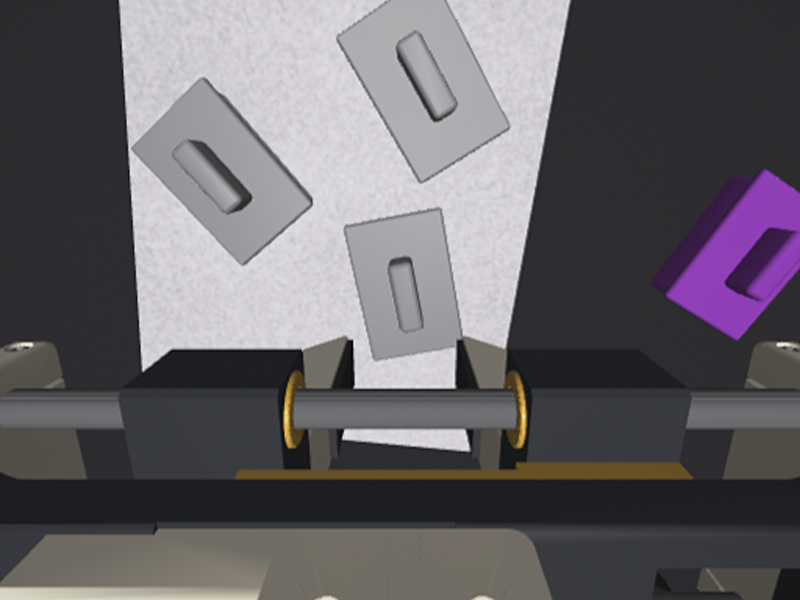

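The close view shows the target lid at about (403,285), rotated 11° from the tool as measured. I'll descend and grip.

Emit:
arm_command --deltas '[0,0,0.06,0,0,0,40,0,0,0.121,0,0,-0.03,40,0,0,0.121,0,0,-0.06,40,0,0,0.121,0,0,-0.09,40,0,0,0.121,0,0,-0.101,40,0,0,0.121,0,0,-0.101,40,0,0,0.121,0,0,-0.101,10,0,0,0.121,0,0,-0.101,10,0,0,0.121,0,0,-0.101,10,0,0,0.121,0,0,-0.101,10,0,0,0.121,0,0,-0.101,10]' --force 30

```text
clock: 9.95
position: [0.6027, 0.1636, 0.0522]
ee_rot: [1.972, 2.445, 0.001]
force: [-1.1, -0.0, 3.0]
width: 0.145
gripper_force: 30.0
```

Emit:
arm_command --deltas '[0,0,0,0,0,0.05,10,0,0,0,0,0,0.1,10,0,0,0,0,0,0.15,10,0,0,-0.03,0.003,-0.04,0.17,10,0,0,-0.069,0.006,-0.08,0.17,10,0,0,-0.069,0.009,-0.12,0.17,10,0,0,-0.069,0.012,-0.16,0.17,10,0,0,-0.069,0.014,-0.2,0.17,10,0,0,-0.069,0.0165,-0.24,0.17,10,0,0,-0.069,0.0165,-0.28,0.17,10,0,0,-0.069,0.0165,-0.315,0.17,10,0,0,-0.069,0.0165,-0.315,0.14,10,0,0,-0.069,0.0165,-0.315,0.125,10,0,0,-0.069,0.0165,-0.315,0.125,10]'

```text
clock: 11.35
position: [0.6171, -0.1507, 0.1742]
ee_rot: [-2.097, -2.333, 0.003]
force: [-0.9, 0.2, -1.4]
width: 0.152
gripper_force: 30.0
```

```bash
cat >> h.py <<'E'
def tool():
    s=sensors.observe(); r=cv2.Rodrigues(np.array(s['ee_rot'],float))[0]; print('tool',np.round(s['position'],4),'yaw',np.degrees(np.arctan2(r[1,0],r[0,0])).round(2),'q7',round(s['joints'][6],2))
E
python3 -c "
from h import *
snap('w5');tool()"
```

```text
tcp [ 0.6181 -0.1501  0.176 ] rv [-2.097e+00 -2.336e+00  1.000e-03] t 11.4 q7 -0.17914261544898458 scale 1.5625
tool [ 0.6181 -0.1501  0.176 ] yaw 96.15 q7 -0.18
```

View pics/w5.png

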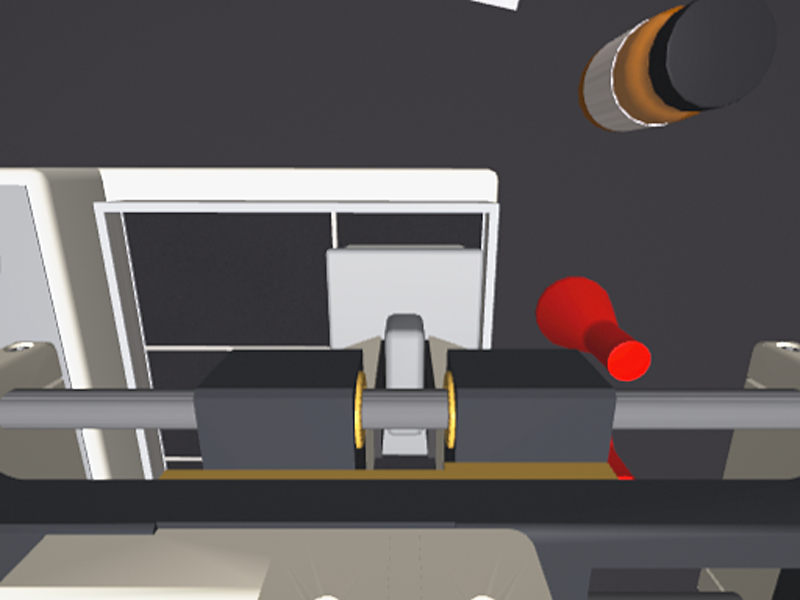

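```bash
python3 - <<'E'
from h import *
c,im=load('w5'); s=1.5625
pc=np.array([.5728,-.21]); a=.1; R=np.array([[np.cos(a),np.sin(a)],[-np.sin(a),np.cos(a)]])
def P(u,v,z): return (R@(ray(c,(u/s,v/s),z)[:2]-pc)*1000).round(1)
print('lid far left/right',P(328,250,.155),P(480,250,.155),P(328,340,.155), P(481,340,.155))
print('line',P(335,214,.1),P(335,240,.1),'rim inner corner',P(487,212,.112),'rim outer',P(498,203,.112),'rim left outer',P(95,203,.112))
E
```

```text
lid far left/right [22.  97.8] [77.4 98.3] [20.6 62.5] [79.7 63.1]
line [ 16.2 105.1] [15.8 92.5] rim inner corner [ 87.  107.8] rim outer [ 91.8 111.8] rim left outer [-90.3 110.4]
```

The lid spans 21–79 mm in x and is centred at 53 mm in y (platform axes), inside place 5 (16–88, 0–106). I'll lower it.

Emit:
arm_command --deltas '[0,0,0,0.001,-0.001,-0.012,10,0,0,0,0.001,-0.001,-0.02,10,0,0,0,0.001,-0.001,-0.024,10,0,0,0,0.001,-0.001,-0.024,10,0,0,0,0.001,-0.001,-0.024,10]'

```text
clock: 11.9
position: [0.62, -0.1522, 0.1529]
ee_rot: [2.101, 2.336, 0.0]
force: [-0.8, -0.3, -1.0]
width: 0.15
gripper_force: 30.0
```

Emit:
arm_command --deltas '[0,0,0,0,0,-0.001,10,0,0,0,0,0,-0.0015,10,0,0,0,0,0,-0.0015,10,0,0,0,0,0,-0.001,34,0,0,0,0,0,-0.001,34,0,0,0,0,0,-0.001,34,0,0,0,0,0,0.03,34,0,0,0,0,0,0.08,40,0,0,0.1,-0.02,0.05,0.12,40]'

```text
clock: 12.8
position: [0.6068, -0.1202, 0.2649]
ee_rot: [1.928, 2.476, 0.0]
force: [2.0, 0.6, -0.3]
width: 0.433
gripper_force: 0.0
```

Emit:
arm_command --deltas '[0,0,0.192,-0.06,0.38,0.02,40,0,0,0.192,-0.06,0.38,0.02,40,0,0,0.192,-0.06,0.38,0.02,40,0,0,0.192,-0.06,0.38,0.02,40,0,0,0.192,-0.06,0.38,0.02,40,0,0,0.192,-0.06,0.38,0.02,40,0,0,0.192,-0.06,0.38,0.02,40,0,0,0.192,-0.06,0.38,0.02,40,0,0,0.192,-0.06,0.38,0.02,40,0,0,0.192,-0.06,0.38,0.02,40]'

```text
clock: 13.8
position: [0.5446, 0.2657, 0.2825]
ee_rot: [1.522, 2.748, -0.0]
force: [-0.5, -0.5, 0.1]
width: 0.434
gripper_force: 0.0
```

```bash
python3 -c "
from h import *
snap('w6');tool()
boxes('w6')
c=cal('wrist');print(proj(c,[.4957,.2271,.03])*1.5625,proj(c,[.6115,.2783,.03])*1.5625)"
```

```text
tcp [0.5452 0.2642 0.2823] rv [ 1.525e+00  2.746e+00 -1.000e-03] t 13.85 q7 -0.40285100475608476 scale 1.5625
tool [0.5452 0.2642 0.2823] yaw 121.91 q7 -0.4
px [303. 175.] xy [0.6107 0.2794] size [61. 89.] long axis deg 122.3
px [234. 165.] xy [0.5201 0.2391] size [60. 91.] long axis deg 129.7
[336.50423012 255.24984401] [473.90280555 274.35957338]
```

View pics/w6.png

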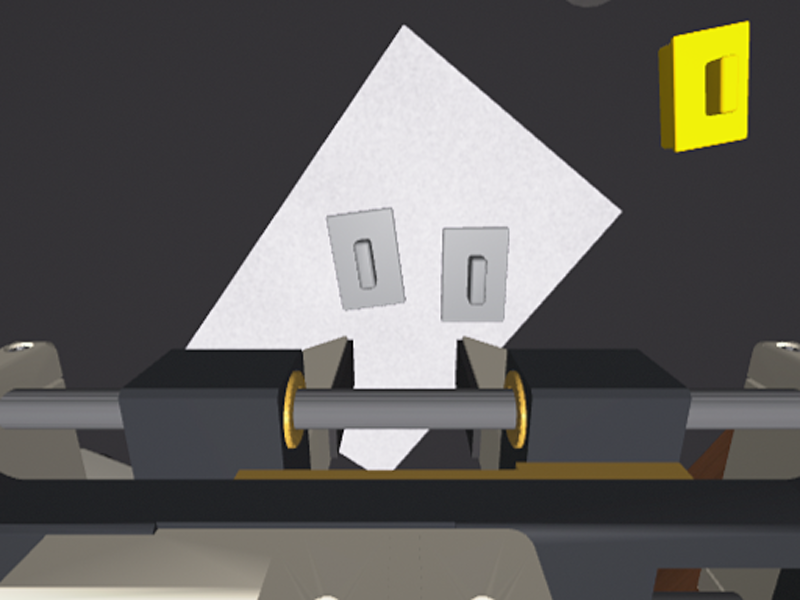

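One box has been knocked to (0.520,0.239); at (365,262) in the picture. The other is unmoved at (0.611,0.279), picture (475,275). I'll grip the unmoved one.

Emit:
arm_command --deltas '[0,0,0.004,0.04,0.01,-0.04,40,0,0,0.004,0.066,0.0145,-0.08,40,0,0,0.004,0.066,0.0145,-0.12,40,0,0,0.004,0.066,0.0145,-0.16,40,0,0,0.004,0.066,0.0145,-0.19,40,0,0,0.004,0.066,0.0145,-0.215,40,0,0,0.004,0.066,0.0145,-0.23,40,0,0,0.004,0.066,0.0145,-0.23,40,0,0,0.004,0.066,0.0145,-0.23,10,0,0,0.004,0.066,0.0145,-0.23,10,0,0,0.004,0.066,0.0145,-0.23,10,0,0,0.004,0.066,0.0145,-0.23,10,0,0,0.004,0.066,0.0145,-0.23,10]' --force 30

```text
clock: 15.15
position: [0.6113, 0.2793, 0.0531]
ee_rot: [1.516, 2.751, 0.001]
force: [0.3, -0.9, 3.3]
width: 0.151
gripper_force: 30.0
```

Emit:
arm_command --deltas '[0,0,0,0,0,0.05,10,0,0,0,0,0,0.1,10,0,0,0,0,0,0.15,10,0,0,-0.05,0,-0.04,0.19,10,0,0,-0.1,0.003,-0.09,0.2,10,0,0,-0.15,0.005,-0.14,0.2,10,0,0,-0.2,0.007,-0.19,0.2,10,0,0,-0.25,0.009,-0.24,0.2,10,0,0,-0.294,0.012,-0.29,0.2,10,0,0,-0.294,0.014,-0.34,0.2,10,0,0,-0.294,0.016,-0.39,0.2,10,0,0,-0.294,0.0185,-0.44,0.2,10,0,0,-0.294,0.0185,-0.48,0.2,10,0,0,-0.294,0.0185,-0.52,0.2,10,0,0,-0.294,0.0185,-0.537,0.2,10,0,0,-0.294,0.0185,-0.537,0.17,10,0,0,-0.294,0.0185,-0.537,0.14,10,0,0,-0.294,0.0185,-0.537,0.125,10,0,0,-0.294,0.0185,-0.537,0.125,10]'

```text
clock: 17.05
position: [0.6282, -0.257, 0.1753]
ee_rot: [-2.102, -2.329, 0.003]
force: [-0.3, -0.2, -0.4]
width: 0.151
gripper_force: 30.0
```

```bash
python3 -c "
from h import *
snap('w7');tool()"
```

```text
tcp [ 0.6292 -0.257   0.1772] rv [-2.104e+00 -2.331e+00  1.000e-03] t 17.1 q7 -0.008223729965717477 scale 1.5625
tool [ 0.6292 -0.257   0.1772] yaw 95.87 q7 -0.01
```

View pics/w7.png

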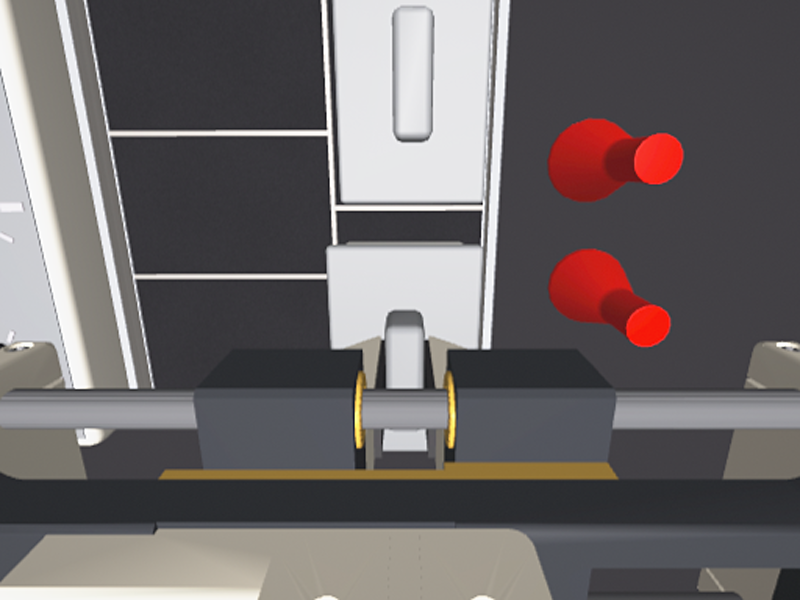

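The first box sits inside place 5. The second lid has its far edge at v=246 and spans 328–481, aligned over place 4 behind the line at v=208. I'll lower and release it, then go back for the last box.

Emit:
arm_command --deltas '[0,0,0,0.001,-0.001,-0.012,10,0,0,0,0.001,-0.001,-0.02,10,0,0,0,0.001,-0.001,-0.024,10,0,0,0,0.001,-0.001,-0.025,10,0,0,0,0.001,-0.001,-0.0255,10,0,0,0,0.001,-0.001,-0.0255,10,0,0,0,0.001,-0.001,-0.025,34,0,0,0,0.001,-0.001,-0.025,34,0,0,0,0.001,-0.001,-0.025,34,0,0,0,0.001,-0.001,0.01,34,0,0,0,0.001,-0.001,0.05,40,0,0,0.1,-0.02,0.04,0.1,40,0,0,0.15,-0.04,0.08,0.1,40]'

```text
clock: 18.4
position: [0.5949, -0.1862, 0.2792]
ee_rot: [1.813, 2.559, 0.004]
force: [1.5, 1.6, -0.1]
width: 0.432
gripper_force: 0.0
```

Emit:
arm_command --deltas '[0,0,0.225,-0.12,0.41,0.0,40,0,0,0.225,-0.12,0.41,0.0,40,0,0,0.225,-0.12,0.41,0.0,40,0,0,0.225,-0.12,0.41,0.0,40,0,0,0.225,-0.12,0.41,0.0,40,0,0,0.225,-0.12,0.41,0.0,40,0,0,0.225,-0.12,0.41,0.0,40,0,0,0.225,-0.12,0.41,0.0,40,0,0,0.225,-0.12,0.41,0.0,40,0,0,0.225,-0.12,0.41,0.0,40,0,0,0.225,-0.12,0.41,0.0,40,0,0,0.225,-0.12,0.41,0.0,40]'

```text
clock: 19.6
position: [0.4738, 0.2236, 0.2754]
ee_rot: [1.341, 2.841, -0.001]
force: [-0.2, -0.3, 0.4]
width: 0.433
gripper_force: 0.0
```

```bash
python3 -c "
from h import *
snap('w8');tool()
boxes('w8')"
```

```text
tcp [0.4739 0.2235 0.2755] rv [ 1.342e+00  2.840e+00 -1.000e-03] t 19.65 q7 -0.26772078800024357 scale 1.5625
tool [0.4739 0.2235 0.2755] yaw 129.42 q7 -0.27
px [291. 171.] xy [0.5193 0.2394] size [60. 88.] long axis deg 129.7
```

Emit:
arm_command --deltas '[0,0,0.002,0.03,0.01,-0.04,40,0,0,0.002,0.0455,0.016,-0.08,40,0,0,0.002,0.0455,0.016,-0.12,40,0,0,0.002,0.0455,0.016,-0.16,40,0,0,0.002,0.0455,0.016,-0.19,40,0,0,0.002,0.0455,0.016,-0.212,40,0,0,0.002,0.0455,0.016,-0.223,40,0,0,0.002,0.0455,0.016,-0.223,40,0,0,0.002,0.0455,0.016,-0.223,10,0,0,0.002,0.0455,0.016,-0.223,10,0,0,0.002,0.0455,0.016,-0.223,10,0,0,0.002,0.0455,0.016,-0.223,10,0,0,0.002,0.0455,0.016,-0.223,10]' --force 30

```text
clock: 20.95
position: [0.5191, 0.2411, 0.0535]
ee_rot: [1.334, 2.843, 0.001]
force: [-0.2, -0.9, 6.4]
width: 0.152
gripper_force: 30.0
```

Emit:
arm_command --deltas '[0,0,0,0,0,0.05,10,0,0,0,0,0,0.1,10,0,0,0,0,0,0.15,10,0,0,0.07,0,-0.04,0.17,10,0,0,0.15,0.003,-0.08,0.17,10,0,0,0.22,0.005,-0.12,0.17,10,0,0,0.3,0.007,-0.16,0.17,10,0,0,0.37,0.009,-0.2,0.17,10,0,0,0.45,0.012,-0.24,0.17,10,0,0,0.53,0.014,-0.28,0.17,10,0,0,0.6,0.016,-0.32,0.17,10,0,0,0.622,0.017,-0.36,0.17,10,0,0,0.622,0.017,-0.4,0.17,10,0,0,0.622,0.017,-0.44,0.17,10,0,0,0.622,0.017,-0.454,0.17,10,0,0,0.622,0.017,-0.454,0.14,10,0,0,0.622,0.017,-0.454,0.125,10,0,0,0.622,0.017,-0.454,0.125,10]'

```text
clock: 22.75
position: [0.5342, -0.2124, 0.1756]
ee_rot: [0.159, -3.134, -0.002]
force: [0.9, 0.1, -1.1]
width: 0.15
gripper_force: 30.0
```

```bash
python3 -c "
from h import *
snap('w9');tool()"
```

```text
tcp [ 0.5351 -0.212   0.1771] rv [ 1.590e-01 -3.136e+00 -1.000e-03] t 22.8 q7 1.330589073526253 scale 1.5625
tool [ 0.5351 -0.212   0.1771] yaw -174.18 q7 1.33
```

View pics/w9.png

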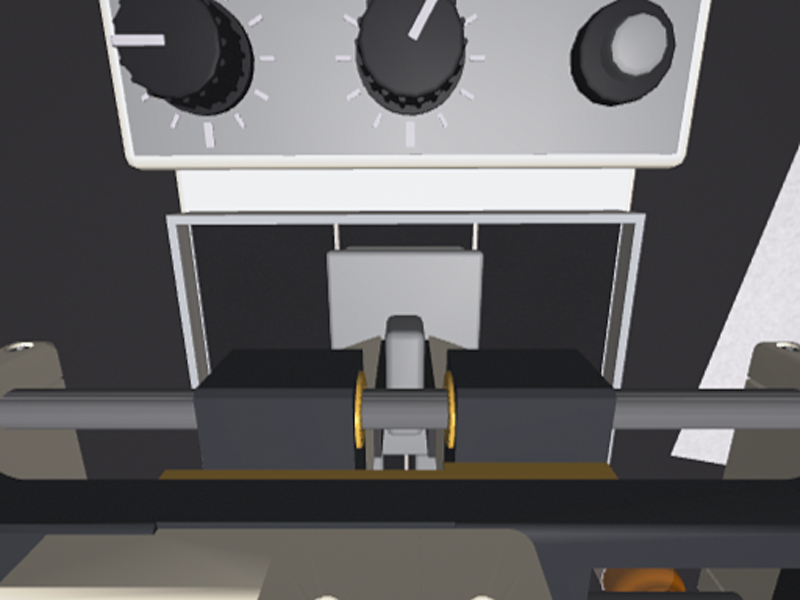

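The last lid (328–482) is centred between the lines of place 2 (337 and 475). This view also shows the dial ticks, so I'll take the axes from it. Lowering now.

Emit:
arm_command --deltas '[0,0,0,0.001,-0.001,-0.012,10,0,0,0,0.001,-0.001,-0.02,10,0,0,0,0.001,-0.001,-0.024,10,0,0,0,0.001,-0.001,-0.025,10,0,0,0,0.001,-0.001,-0.0255,10,0,0,0,0.001,-0.001,-0.0255,10,0,0,0,0.001,-0.001,-0.025,34,0,0,0,0.001,-0.001,-0.025,34,0,0,0,0.001,-0.001,-0.025,34,0,0,0,0.001,-0.001,0.01,34,0,0,0,0.001,-0.001,0.05,60,0,0,0,0.001,-0.001,0.09,60,0,0,0,0.001,-0.001,0.09,60]'

```text
clock: 24.1
position: [0.5393, -0.213, 0.2731]
ee_rot: [-0.157, 3.13, -0.003]
force: [0.4, -0.2, -0.1]
width: 0.584
gripper_force: 0.0
```

```bash
python3 - <<'E'
from h import *
c,im=load('w9'); s=1.5625
P=lambda u,v,z: ray(c,(u/s,v/s),z).round(4)
print('speed ticks L,R,zero,mid',P(343,58,.115),P(477,58,.115),P(410,134,.115),P(410,58,.115))
print('timer zero,R',P(209,134,.115),P(267,58,.115)); print('key',P(640,44,.136))
print('lid',P(328,250,.156),P(482,250,.156))
snap('w10'); tool()
E
```

```text
speed ticks L,R,zero,mid [ 0.4208 -0.2501  0.115 ] [ 0.4152 -0.1953  0.115 ] [ 0.4473 -0.2196  0.115 ] [ 0.418  -0.2227  0.115 ]
timer zero,R [ 0.4561 -0.3053  0.115 ] [ 0.424  -0.2811  0.115 ]
key [ 0.4094 -0.1395  0.136 ]
lid [ 0.4931 -0.2455  0.156 ] [ 0.4873 -0.1895  0.156 ]
tcp [ 0.5381 -0.2136  0.2703] rv [-1.560e-01  3.133e+00 -3.000e-03] t 24.15 q7 1.4321336614815812 scale 1.5625
tool [ 0.5381 -0.2136  0.2703] yaw -174.28 q7 1.43
```

View pics/w10.png

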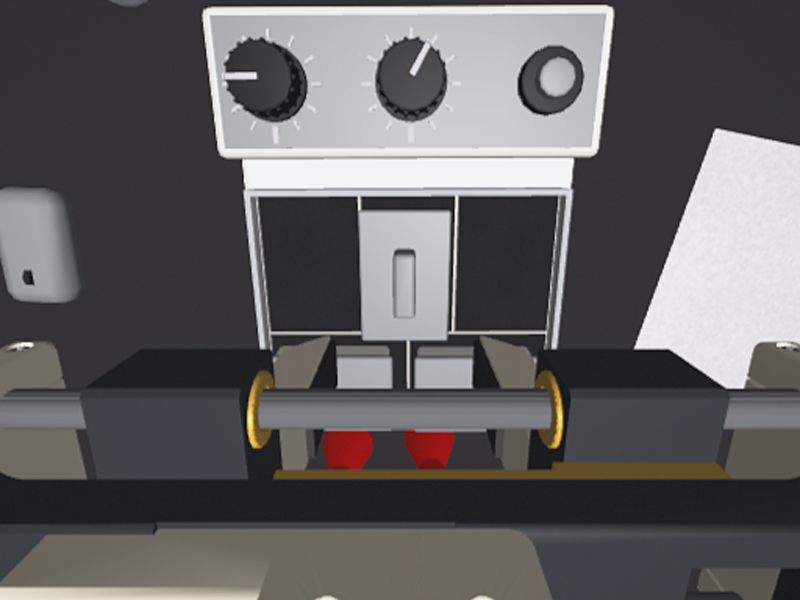

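Box 3 sits in place 2, between the lines at 360 and 456. The timer knob top is at (259,75), speed at (411,72), and the key at (558,77). I'll compute the axes from this view.

```bash
python3 - <<'E'
from h import *
c,im=load('w10'); s=1.5625
P=lambda u,v,z: ray(c,(u/s,v/s),z).round(4)
print('speed mid',P(411.5,83,.115),'zero',P(411,134,.115),'top',P(411,73,.143))
print('timer R',P(315,83,.115),'zero',P(276,134,.115),'top',P(259,75,.143)); print('key',P(558,77,.136))
g=[P(u,v,.115) for u,v in[(205,10),(612,9),(597,156),(219,157)]]; print(g,np.mean(g,0))
E
```

```text
speed mid [ 0.4178 -0.2221  0.115 ] zero [ 0.4474 -0.2193  0.115 ] top [ 0.4172 -0.2229  0.143 ]
timer R [ 0.4238 -0.2815  0.115 ] zero [ 0.4561 -0.3049  0.115 ] top [ 0.4268 -0.307   0.143 ]
key [ 0.4096 -0.1391  0.136 ]
[array([ 0.3908, -0.3481,  0.115 ]), array([ 0.3661, -0.1083,  0.115 ]), array([ 0.4486, -0.0985,  0.115 ]), array([ 0.4739, -0.3413,  0.115 ])] [ 0.41985 -0.22405  0.115  ]
```

Emit:
arm_command --deltas '[0,0,0,-0.11,-0.094,-0.05,60,0,0,0,-0.11,-0.094,-0.05,60,0,0,0,-0.11,-0.094,-0.05,60,0,0,0,-0.11,-0.094,-0.05,60,0,0,0,-0.11,-0.094,-0.05,60,0,0,0,-0.11,-0.094,-0.05,60]'

```text
clock: 24.75
position: [0.4274, -0.3071, 0.2176]
ee_rot: [-0.158, 3.137, 0.001]
force: [0.3, -0.1, -0.5]
width: 0.656
gripper_force: 0.0
```

```bash
python3 -c "
from h import *
tool()"
```

```text
tool [ 0.4274 -0.3071  0.2176] yaw -174.22 q7 1.63
```

Emit:
arm_command --deltas '[0,0,0,-0.001,-0.001,-0.03,60,0,0,0,-0.001,-0.001,-0.055,60,0,0,0,-0.001,-0.001,-0.075,60,0,0,0,-0.001,-0.001,-0.075,60,0,0,0,-0.001,-0.001,-0.075,25,0,0,0,-0.001,-0.001,-0.075,25,0,0,0,-0.001,-0.001,-0.075,25,0,0,0,-0.001,-0.001,-0.075,25,0,0,0,-0.001,-0.001,-0.075,25]' --force 15

```text
clock: 25.65
position: [0.4264, -0.3075, 0.1438]
ee_rot: [-0.159, 3.136, 0.002]
force: [0.2, 5.8, 4.6]
width: 0.409
gripper_force: 15.0
```

Emit:
arm_command --deltas '[0,0,-0.06,0,0.0005,0,25,0,0,-0.12,0,0.001,0,25,0,0,-0.18,0,0.001,0,25,0,0,-0.24,0,0.001,0,25,0,0,-0.3,0,0.001,0,25,0,0,-0.36,0,0.001,0,25,0,0,-0.42,0,0.001,0,25,0,0,-0.48,0,0.001,0,25,0,0,-0.54,0,0.001,0,25,0,0,-0.6,0,0.001,0,25,0,0,-0.66,0,0.001,0,25,0,0,-0.72,0,0.001,0,25,0,0,-0.78,0,0.001,0,25,0,0,-0.83,0,0.001,0,25,0,0,-0.83,0,0.001,0,25]'

```text
clock: 27.15
position: [0.4266, -0.3073, 0.1438]
ee_rot: [1.779, 2.588, 0.001]
force: [-0.8, 4.2, 7.2]
width: 0.41
gripper_force: 15.0
```

```bash
python3 -c "
from h import *
tool()"
```

```text
tool [ 0.4266 -0.3073  0.1438] yaw 111.0 q7 0.45
```

Emit:
arm_command --deltas '[0,0,-0.06,0,0.0005,0,25,0,0,-0.12,0,0.0005,0,25,0,0,-0.18,0,0.0005,0,25,0,0,-0.24,0,0.0005,0,25,0,0,-0.3,0,0.0005,0,25,0,0,-0.36,0,0.0005,0,25,0,0,-0.42,0,0.0005,0,25,0,0,-0.48,0,0.0005,0,25,0,0,-0.54,0,0.0005,0,25,0,0,-0.6,0,0.0005,0,25,0,0,-0.66,0,0.0005,0,25,0,0,-0.72,0,0.0005,0,25,0,0,-0.78,0,0.0005,0,25,0,0,-0.84,0,0.0005,0,25,0,0,-0.84,0,0.0005,0,25,0,0,-0.84,0,0.0005,0,60,0,0,-0.84,0,0.0005,0,60,0,0,-0.84,0,0.0005,0,60,0,0,-0.84,0,0.0005,0.03,60,0,0,-0.84,0,0.0005,0.075,60]'

```text
clock: 29.15
position: [0.4239, -0.3069, 0.2163]
ee_rot: [-2.988, -0.955, 0.005]
force: [1.1, -1.0, 0.4]
width: 0.653
gripper_force: 0.0
```

```bash
python3 -c "
from h import *
tool()"
```

```text
tool [ 0.4239 -0.3069  0.2163] yaw 35.46 q7 -0.62
```

Emit:
arm_command --deltas '[0,0,0,-0.008,0.084,0,60,0,0,0,-0.008,0.084,0,60,0,0,0,-0.008,0.084,0,60,0,0,0,-0.008,0.084,0,60,0,0,0,-0.008,0.084,0,60]'

```text
clock: 29.65
position: [0.4176, -0.2246, 0.2176]
ee_rot: [2.993, 0.954, -0.0]
force: [0.2, 0.7, -0.1]
width: 0.651
gripper_force: 0.0
```

```bash
python3 -c "
from h import *
tool()"
```

```text
tool [ 0.4176 -0.2246  0.2176] yaw 35.37 q7 -0.75
```

Emit:
arm_command --deltas '[0,0,0,0,0.0023,-0.03,60,0,0,0,0,0.0023,-0.055,60,0,0,0,0,0.0023,-0.074,60,0,0,0,0,0.0023,-0.074,60,0,0,0,0,0.0023,-0.074,25,0,0,0,0,0.0023,-0.074,25,0,0,0,0,0.0023,-0.074,25,0,0,0,0,0.0023,-0.074,25,0,0,0,0,0.0023,-0.074,25]'

```text
clock: 30.55
position: [0.4182, -0.2215, 0.1446]
ee_rot: [2.991, 0.955, 0.002]
force: [-1.1, 0.8, 6.2]
width: 0.411
gripper_force: 15.0
```

Emit:
arm_command --deltas '[0,0,0.06,0,0,0,25,0,0,0.12,0,0,0,25,0,0,0.18,0,0,0,25,0,0,0.24,0,0,0,25,0,0,0.3,0,0,0,25,0,0,0.36,0,0,0,25,0,0,0.42,0,0,0,25,0,0,0.48,0,0,0,25,0,0,0.54,0,0,0,25,0,0,0.6,0,0,0,25,0,0,0.66,0,0,0,25,0,0,0.72,0,0,0,25,0,0,0.78,0,0,0,25,0,0,0.84,0,0,0,25,0,0,0.9,0,0,0,25,0,0,0.96,0,0,0,25,0,0,1.0,0,0,0,25,0,0,1.0,0,0,0,25]'

```text
clock: 32.35
position: [0.4175, -0.2214, 0.1445]
ee_rot: [1.437, 2.793, -0.002]
force: [-3.9, 1.5, 12.3]
width: 0.406
gripper_force: 15.0
```

Emit:
arm_command --deltas '[0,0,0,0,0,0,60,0,0,0,0,0,0,60,0,0,0,0,0,0,60,0,0,0,0,0,0.04,60,0,0,0.06,0.04,0,0.08,60,0,0,0.12,0.08,0,0.12,60,0,0,0.2,0.12,0,0.13,60,0,0,0.3,0.12,0,0.13,60,0,0,0.4,0.12,0,0.13,60,0,0,0.5,0.12,0,0.13,60,0,0,0.6,0.12,0,0.13,60,0,0,0.67,0.12,0,0.13,60,0,0,0.67,0.12,0,0.13,60]'

```text
clock: 33.65
position: [0.5376, -0.2213, 0.2733]
ee_rot: [0.16, -3.137, -0.001]
force: [-0.4, 0.3, 0.2]
width: 0.651
gripper_force: 0.0
```

```bash
python3 -c "
from h import *
tool(); snap('w11')"
```

```text
tool [ 0.5376 -0.2213  0.2733] yaw -174.16 q7 1.46
tcp [ 0.5376 -0.2212  0.2734] rv [ 1.520e-01 -3.138e+00 -1.000e-03] t 33.7 q7 1.457754996194799 scale 1.5625
```

View pics/w11.png

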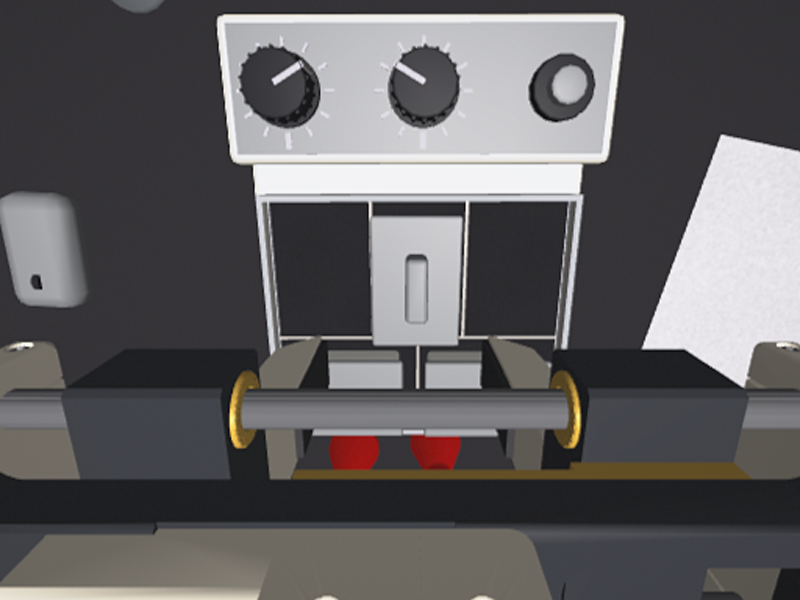

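Seen from the far side, the timer pointer is 60° right of the front (240° = stop 8) and the speed pointer 60° left (120° = stop 4), so both are right. Next is the start key.

Emit:
arm_command --deltas '[0,0,0,-0.128,0.082,-0.02,0,0,0,0,-0.128,0.082,-0.04,0,0,0,0,-0.128,0.082,-0.06,0,0,0,0,-0.128,0.082,-0.09,0,0,0,0,-0.128,0.082,-0.09,0,0,0,0,-0.128,0.082,-0.09,0,0,0,0,-0.128,0.082,-0.09,0]'

```text
clock: 34.4
position: [0.412, -0.1396, 0.1853]
ee_rot: [-0.153, 3.135, -0.0]
force: [0.3, -0.2, -0.5]
width: 0.097
gripper_force: 0.0
```

```bash
python3 -c "
from h import *
tool(); print(sensors.observe()['width'])"
```

```text
tool [ 0.412  -0.1396  0.1853] yaw -174.4 q7 1.36
0.09659583325696015
```

Emit:
arm_command --deltas '[0,0,0,-0.002,0.0004,-0.015,0,0,0,0,-0.002,0.0004,-0.026,0,0,0,0,-0.002,0.0004,-0.03,0,0,0,0,-0.002,0.0004,-0.033,0,0,0,0,-0.002,0.0004,-0.035,0,0,0,0,-0.002,0.0004,-0.035,0]'

```text
clock: 35.0
position: [0.4086, -0.1391, 0.15]
ee_rot: [-0.156, 3.137, -0.002]
force: [-4.4, -3.1, 17.7]
width: 0.002
gripper_force: 8.6
```

Emit:
arm_command --deltas '[0,0,0,0,0,-0.0006,0,0,0,0,0,0,-0.0006,0]'

```text
clock: 35.2
position: [0.4086, -0.1391, 0.1498]
ee_rot: [-0.156, 3.137, -0.003]
force: [-6.7, -1.7, 25.2]
width: 0.002
gripper_force: 12.5
```

Emit:
arm_command --deltas '[0,0,0,0,0,0.01,0,0,0,0,0,0,0.04,0,0,0,0,0,0,0.09,0,0,0,0,0,0.05,0.13,0,0,0,0,0,0.1,0.17,0,0,0,0,0,0.15,0.2,0,0,0,0,0,0.2,0.2,0,0,0,0,0,0.25,0.2,0,0,0,0,0,0.25,0.2,0]'

```text
clock: 36.1
position: [0.4071, 0.1151, 0.3496]
ee_rot: [-0.161, 3.135, 0.0]
force: [0.7, 0.6, -0.4]
width: 0.006
gripper_force: 0.0
```

```bash
python3 -c "
from h import *
tool(); snap('t2','top',(200,140,400,290))"
```

```text
tool [0.4071 0.1151 0.3496] yaw -174.13 q7 1.11
tcp [0.4065 0.1197 0.3501] rv [-0.169  3.134  0.004] t 36.15 q7 1.1006168881431806 scale 4.0
```

View pics/t2.png

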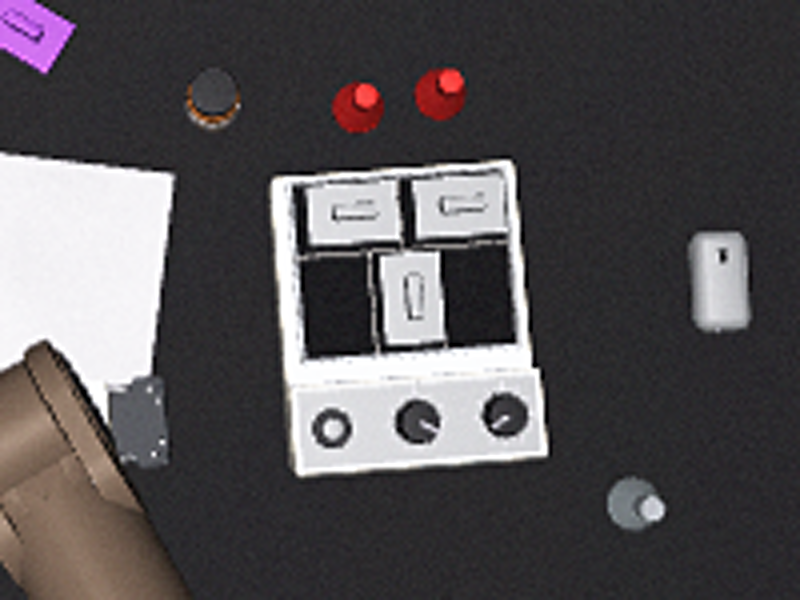

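The top view shows all three boxes flat in places 4, 5 and 2. The flask is upright at (635,503), the dials are at 120° and 240°, the key is released, and the bystanders are untouched. Handing in.

```bash
python3 -c "
from h import *
print(arm.sign_off())"
```

```text
the job is handed in; nothing more can be done
None
```

The job is done and handed in: the flask stands upright on the bench, all three boxes are flat in places 2, 4 and 5, the timer is at 40 min and the speed dial at 80 rpm, and the start key was pressed right down and released last.

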